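# Pack the cup set and press the canister lid home

### The job

Pack the steel cups for the steriliser: nest the two cups standing on the worktop, one after the other, into the cup that already stands in the round canister. Then take the round lid from the sloping drying rack, set it gently on the canister without dropping or slamming it, and press it down with the gripper until the seal is pushed fully home. Leave the square lid and the bottles and jars as they stand.

Things in the scene. Friction and masses are not known exactly. Their poses are not given: they have to be found in the camera images.
- canister: round steel canister, open at the top, fixed to the worktop: 164 mm outer diameter, wall 5 mm, metal rim 120 mm high; origin at the centre of its underside, z up. Inner floor 8 mm above the origin. A black rubber seal ring (outer diameter 170, inner 154 mm) stands round its mouth, at first 7 to 10 mm proud of the metal rim.
- seal (a joint): how far the rubber seal ring has been pushed down, m: 0 = 10 mm proud of the metal rim, 0.010 = flush with the rim, fully home. It is stiff (about 14 N in all, lid's weight included), does not spring back, and stays where it is left.
- seal_top (a point): centre of the top face of the seal ring, on which the lid's flange rests (about 130 mm above the worktop at the start, 120 mm when fully home).
- cup_in: steel cup standing loose in the canister, not always at its centre. All three cups are alike: tapered, 64 mm high, straight flare from 43 mm outer diameter at the foot to 68 mm at the rim, wall 3 mm, about 110 g; origin at the centre of the underside, z up to the mouth. A nested cup sits about 18 mm higher than the one it stands in.
- cup_b: loose steel cup standing upright on the worktop, same shape as cup_in; origin at the centre of its underside, z up.
- cup_c: loose steel cup standing upright on the worktop, same shape as cup_in; origin at the centre of its underside, z up.
- lid: round steel lid, 250 g, on the rack tilted 35 degrees, knob up towards the robot. Origin at the centre of its underside, z along its axis to the knob. Plug 136 mm diameter from z = 0 to 8 mm, flange 170 mm diameter from 8 to 14 mm, round black knob 30 mm diameter from 14 to 52 mm. On the canister the plug hangs in the mouth, the flange rests on the seal: origin 8 mm below the seal's top.
- square_lid: bystander: square steel lid, 139 mm wide, with the same knob, lying beside the round lid on the rack in the same way; origin at the centre of its underside, z along the knob.
- rack: fixed drying rack, 300 mm wide (y), 190 mm along its slope: white plate sloping at 35 degrees, facing the robot (low edge at -x); origin on the worktop under its centre, plate's centre 88 mm up. The lids' centres lie 85 mm to either side of its centre along y, each lid resting on two steel pegs (26 mm high, 10 mm diameter) below it.
- spray: bystander: white plastic bottle, 60 mm in diameter, 150 mm high; origin at the centre of its underside.
- wipes: bystander: white tub with a blue cap, 68 mm in diameter, 110 mm high; origin at the centre of its underside.
- cotton: bystander: glass jar with a steel cap, 68 mm in diameter, 80 mm high; origin at the centre of its underside.

How it is judged:
By the outcome, as a careful person would: the job done as asked, in the order asked, and still so for the second after the job is handed in, with the robot touching nothing.
It also fails if it takes over 72 s, if anything falls off the work surface, if the arm or the gripper's body presses on something with over 40 N, if the wrist force passes 120 N, or if a joint passes its speed limit or range.

### The arm

A 6-joint arm with a two-finger parallel gripper is mounted at the origin on the work surface. World frame = base frame: x ahead of the robot, y to its left, z up, the work surface at z = 0. Lengths are in mm, angles in rad, forces in N, time in s.
With the tool pointing down it reaches from about 350 to 775 mm from the base axis. Payload 7.3 kg.
Tool frame: the origin (TCP) lies at the very end of the fingers, on their centre line; the grasp point (between the pads) lies bot.grip_point_offset behind it (bot.grip_point_offset is the distance from the TCP to the grasp point, in mm); z points along the fingers, y is the line along which they close (so a half turn about z gives the same grasp; the last joint's range is limited). The gripper opens to 92 mm and grips with 3 to 60 N. Pads are 19 mm wide; open, the fingers measure 130 mm over their backs; the gripper's body (75 mm by 190 mm) begins 47 mm behind the grasp point.
Start: joints at [1.182, 0.342, 1.524, -0, 1.275, -0.146], TCP at [126.205, 509.625, 226.741] pointing down, gripper open.
Joint ranges: [-2.53, 2.53], [-0.77, 2.02], [0.04, 2.7], [-1, 4.14], [0.28, 2.66], [-3.11, 3.11]. Speed limits (rad/s): [2.57, 2.57, 3.14, 3.14, 3.14, 3.14].

### API

Orientations are given as [roll, pitch, yaw] about the fixed x, y, z axes, in that order (R = Rz(yaw) Ry(pitch) Rx(roll)).
In Python, from plant import bot gives the robot as it stands. The module is installed in compiled form; this text tells all that it offers.
- The arm moves only by the tool carry_out, never from a script. Its argument "plan" is a list of rows, each an object of numbers: "tx", "ty", "tz": the shift along the world's x, y, z in mm; "rx", "ry", "rz": the turn, a rotation vector about the world's x, y, z in rad. A call has 1 to 12 rows; each row shifts and turns the commanded pose from where the row before left it; what a row does not reach is not made up. A row lasts 1/10 s, in which the tool goes at most 50 mm and 8.59 degrees, less where a joint would pass 70% of its speed; a pose out of reach is approached as far as the arm can. A call with a gripper value outside its range is refused whole. "gripper" is the closure, from 0 (fully open) to 1 (shut), set as the call begins (left out, the last holds). The fingers move at their own pace and stop on an object; the grip force is fixed at half the most. Time passes only in rows, so rows that do not move let the fingers close. It gives the time, the measured TCP pose, the force, the opening and the grip force at its end, in the units of the state.
- bot.get_obs(): the state, without advancing time (a new reading comes with each control period).
- bot.capture(name): name is "scene" or "top" or "wrist"; returns the picture (400x640x3 uint8, red, green, blue); there is no depth.
- bot.camera_model(name): a dict with "camera_matrix" (3x3 intrinsics, pixels), "R" (3x3) and "t" (3): a world point X has camera coordinates R X + t. Camera axes: x right, y down, z forward; pixel columns grow to the right and rows downward; lengths in mm; the calibration is good to about 2 mm. A picture is of the moment at which its call begins: read the wrist's pose just before it. camera_model takes no time and is no camera call; for the wrist camera it gives the pose at the moment of the call.
- bot.close_job(): hands the job in; it is judged then, once.
The state is a dict: "time": time; "joint_positions": joint angles; "dq": joint speeds; "tau": joint torques, N m; "tool_pos": TCP position; "tcp_rot": TCP orientation; "contact_force": force on the tool from outside, world axes, zero at the start; "moment": the same for the moment, N m; "grip_width": finger opening in mm; "finger_force": force on a finger pad.
Only numpy, scipy, OpenCV 4.12 (cv2) and the standard library are available. Lean on these libraries where they do the work, as an engineer would, in place of code of your own. Each camera call takes 0.05 s, during which the arm holds its last target. There are 200 camera calls.

## Working session

There is one attempt and no reset: what is moved stays moved. The work goes in short steps, Python scripts to look and compute and a tool call to move; the robot and the scene stay as the last step left them, time stands still between calls to the robot, and variables do not carry over. Pictures are saved under pics/ and viewed, at most 10 in all, crops included, and the job is handed in when it is done.

Besides the shell and the picture viewer there is one more tool, called after "Request:" by a JSON object that holds its "api" and its "payload", one argument or row to a line. carry_out: Moves the arm, as the interface text tells. Its arguments: {"type":"object","properties":{"plan":{"type":"array"},"gripper":{"type":"number"}},"required":["plan"]}

```bash
mkdir -p pics
python3 - <<'E'
from plant import bot
import cv2,numpy as np
print(bot.grip_point_offset, bot.get_obs())
for n in ("scene","top"):
    im=bot.capture(n); cv2.imwrite(f"pics/{n}0.png",im[:,:,::-1]); m=bot.camera_model(n); print(n,m)
E
```

```text
18.8 {'time': 0.0, 'joint_positions': array([ 1.18199023e+00,  3.42736418e-01,  1.52500356e+00,  2.89093636e-05,
        1.27541021e+00, -1.46031174e-01]), 'dq': array([ 0.00107297, -0.00045878,  0.00051034,  0.00134571,  0.00064458,
        0.00036805]), 'tau': array([ 1.63077697e-03, -4.31246138e+01, -2.44218957e+01,  7.19641708e-02,
        5.60781977e-02, -1.52619355e-04]), 'tool_pos': array([126.03948859, 509.23026661, 226.04255982]), 'tcp_rot': array([-3.14005572e+00, -2.53990529e-04,  2.89880910e+00]), 'contact_force': array([-0.26919942,  0.6560254 ,  0.78216397]), 'moment': array([0.04792036, 0.0368798 , 0.03489338]), 'finger_force': 0.0, 'grip_width': 91.46254164561661}
scene {'camera_matrix': array([[484.43242398,   0.        , 316.9291353 ],
       [  0.        , 484.43242398, 199.44430921],
       [  0.        ,   0.        ,   1.        ]]), 'R': array([[-0.20591797,  0.9785687 ,  0.00104219],
       [ 0.8437356 ,  0.17808462, -0.50635571],
       [-0.49568945, -0.10338841, -0.86232407]]), 't': array([ 108.06872087, -401.27267952, 1376.52339434])}
top {'camera_matrix': array([[441.42978315,   0.        , 314.58006864],
       [  0.        , 441.42978315, 194.45366627],
       [  0.        ,   0.        ,   1.        ]]), 'R': array([[ 0.01997373, -0.99975465,  0.00957581],
       [-0.98558721, -0.02129811, -0.16782207],
       [ 0.16798485, -0.00608577, -0.98577079]]), 't': array([ -17.71084223,  563.74907544, 1122.41907403])}
```

View pics/scene0.png

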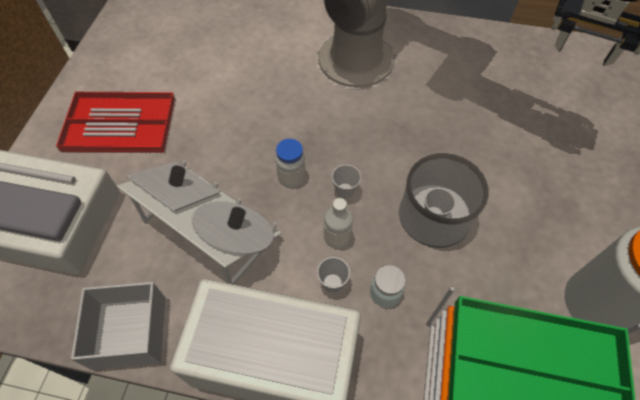

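View pics/top0.png

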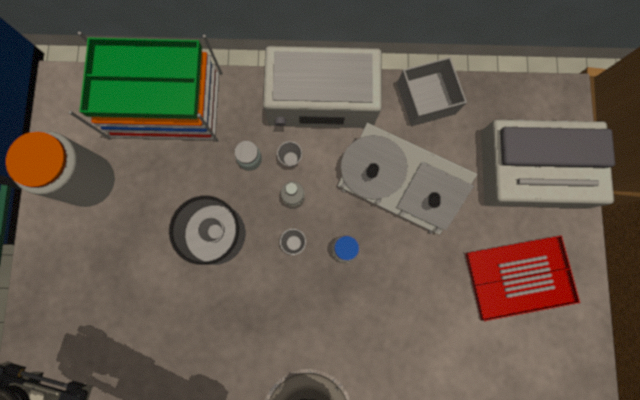

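The top picture shows cup rims at about (292,241) and (289,154), with the spray between them at (291,192). The cotton jar is at (247,154), the canister mouth at (207,230) with its cup at (215,231), and the round lid at (373,167). The scene view agrees: cups at (346,180) and (334,274), canister at (446,187), round lid knob at (237,217).

```bash
cat > h.py <<'E'
from plant import bot
import cv2,numpy as np
def ray(m,u,v):
    d=np.linalg.inv(m["camera_matrix"])@[u,v,1]; return -m["R"].T@m["t"], m["R"].T@d
def onz(m,u,v,z):
    c,d=ray(m,u,v); return c+d*(z-c[2])/d[2]
def two(m1,p1,m2,p2):
    c1,d1=ray(m1,*p1); c2,d2=ray(m2,*p2)
    s=np.linalg.lstsq(np.c_[d1,-d2],c2-c1,rcond=None)[0]
    a,b=c1+s[0]*d1,c2+s[1]*d2; return (a+b)/2,np.linalg.norm(a-b)
def proj(m,X):
    p=m["camera_matrix"]@(m["R"]@np.array(X,float)+m["t"]); return p[:2]/p[2]
E
python3 - <<'E'
from h import *
np.set_printoptions(precision=1,suppress=True)
T=bot.camera_model("top");S=bot.camera_model("scene")
for n,p,q,z in [("B",(292,241),(346,178),64),("C",(289,154),(334,272),64),("can",(207,230),(446,187),130),("in",(215,231),(439,203),72),("spray",(291,187),(340,205),150),("cotton",(247,148),(389,276),80),("wipes",(345,246),(289,150),110)]:
    print(n,onz(T,*p,z),onz(S,*q,z),two(T,p,S,q))
for n,p,q in [("knobR",(372,170),(237,212)),("knobS",(434,199),(176,170)),("lidc",(374,167),(233,226))]: print(n,two(T,p,S,q))
a=cv2.imread("pics/top0.png")[120:280,150:490];b=cv2.imread("pics/scene0.png")[130:310,110:500]
a=cv2.resize(a,(780,367),interpolation=cv2.INTER_CUBIC)
cv2.imwrite("pics/a.png",a)
E
```

```text
B [438.8  49.6  64. ] [445.9  50.5  64. ] (array([439.5,  50. ,  54.1]), np.float64(0.18195602300745037))
C [668.6  64.1  64. ] [674.   66.6  64. ] (array([670.7,  65.4,  55.6]), np.float64(1.6511550963449493))
can [457.  253.4 130. ] [467.8 261.6 130. ] (array([458.1, 260.7, 114.5]), np.float64(7.262408449040653))
in [459.7 246.5  72. ] [473.  260.2  72. ] (array([461.1, 257.4,  50.9]), np.float64(12.446960023357645))
spray [563.6  52.1 150. ] [567.   55.4 150. ] (array([564.4,  53.7, 145.1]), np.float64(2.8342459147073487))
cotton [678.1 173.7  80. ] [666.2 175.5  80. ] (array([673.4, 172.7,  96.6]), np.float64(3.1236353176008174))
wipes [426.4 -83.  110. ] [428.9 -83.8 110. ] (array([426.7, -83.9, 106.9]), np.float64(1.2353288345760567))
knobR (array([ 614.5, -146.4,  130.3]), np.float64(1.4504741026206496))
knobS (array([ 544.7, -299.7,  132.5]), np.float64(0.9328741467881558))
lidc (array([ 630.5, -155.8,   95.4]), np.float64(2.49398754971525))
```

View pics/a.png

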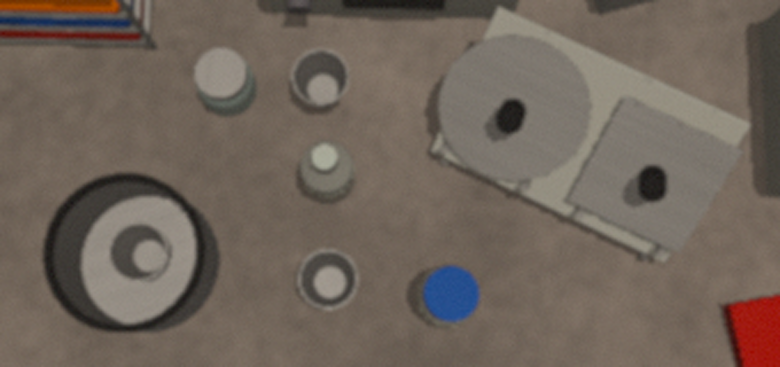

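The enlarged crop shows the canister ring centred at crop pixel (124,252) and the cup inside it near (142,253). The B rim is at (328,280) and the C rim at (319,79). Next I move over for a wrist view.

Request:
{"api": "carry_out", "payload": {
  "plan": [
    {"tx": 31, "ty": -33, "tz": 10, "rz": -0.054},
    {"tx": 31, "ty": -33, "tz": 10, "rz": -0.054},
    {"tx": 31, "ty": -33, "tz": 10, "rz": -0.054},
    {"tx": 31, "ty": -33, "tz": 10, "rz": -0.054},
    {"tx": 31, "ty": -33, "tz": 10, "rz": -0.054},
    {"tx": 31, "ty": -33, "tz": 10, "rz": -0.054},
    {"tx": 31, "ty": -33, "tz": 10, "rz": -0.054},
    {"tx": 31, "ty": -33, "tz": 10, "rz": -0.054},
    {"tx": 31, "ty": -33, "tz": 10, "rz": -0.054},
    {"tx": 4, "ty": 0, "tz": 0, "rz": -0.054},
    {},
    {}
  ],
  "gripper": 0
}}

```text
invalid input at $.plan[0]: expected keys tx, ty, tz, rx, ry, rz
```

Run:
```python
from h import *
np.set_printoptions(precision=2,suppress=True)
m=bot.camera_model("wrist"); im=bot.capture("wrist"); cv2.imwrite("pics/w1.png",im[:,:,::-1])
np.savez("w1.npz",**m)
o=bot.get_obs(); print(o["time"],o["tool_pos"],o["tcp_rot"],o["joint_positions"]); print(m)
for X in [(439,50,64),(458,260,130),(458,250,72)]: print(proj(m,X))
```

```text
0.15 [126.08 509.34 226.2 ] [-3.14 -0.    2.9 ] [ 1.18  0.34  1.52 -0.    1.28 -0.15]
{'camera_matrix': array([[353.68,   0.  , 316.83],
       [  0.  , 353.68, 200.19],
       [  0.  ,   0.  ,   1.  ]]), 'R': array([[ 0.24,  0.97, -0.  ],
       [ 0.94, -0.23,  0.27],
       [ 0.26, -0.07, -0.96]]), 't': array([-524.72,  -33.25,  389.63])}
[ 17.04 509.57]
[159.12 558.44]
[172.21 499.41]
```

View pics/w1.png

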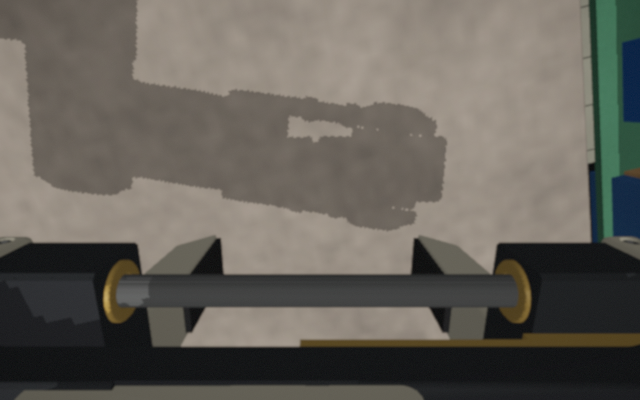

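Only the floor and the shadow show here. The camera sees ahead of the fingers (rows above 235), so I stop short of the canister and look at it and cup B together.

Request:
{"api": "carry_out", "payload": {
  "plan": [
    {"tx": 27, "ty": -35, "tz": 9, "rx": 0, "ry": 0, "rz": -0.012},
    {"tx": 27, "ty": -35, "tz": 9, "rx": 0, "ry": 0, "rz": -0.012},
    {"tx": 27, "ty": -35, "tz": 9, "rx": 0, "ry": 0, "rz": -0.012},
    {"tx": 27, "ty": -35, "tz": 9, "rx": 0, "ry": 0, "rz": -0.012},
    {"tx": 27, "ty": -35, "tz": 9, "rx": 0, "ry": 0, "rz": -0.012},
    {"tx": 27, "ty": -35, "tz": 9, "rx": 0, "ry": 0, "rz": -0.012},
    {"tx": 27, "ty": -35, "tz": 9, "rx": 0, "ry": 0, "rz": -0.012},
    {"tx": 27, "ty": -35, "tz": 9, "rx": 0, "ry": 0, "rz": -0.012},
    {"tx": 0, "ty": 0, "tz": 0, "rx": 0, "ry": 0, "rz": 0},
    {"tx": 0, "ty": 0, "tz": 0, "rx": 0, "ry": 0, "rz": 0},
    {"tx": 0, "ty": 0, "tz": 0, "rx": 0, "ry": 0, "rz": 0}
  ],
  "gripper": 0
}}

```text
time: 1.25
tool_pos: [341.5, 230.1, 298.4]
tcp_rot: [-3.141, -0.001, 2.804]
contact_force: [0.2, -0.0, -1.1]
grip_width: 91.5
finger_force: 0.0
```

Run:
```python
from h import *
np.set_printoptions(precision=2,suppress=True)
m=bot.camera_model("wrist"); im=bot.capture("wrist"); cv2.imwrite("pics/w2.png",im[:,:,::-1])
np.savez("w2.npz",**m)
o=bot.get_obs(); print(o["time"],o["tool_pos"],o["tcp_rot"],o["joint_positions"],o["grip_width"])
for X in [(439,50,64),(458,260,130),(458,250,72)]: print(proj(m,X))
```

```text
1.3 [341.33 230.39 298.36] [-3.14 -0.    2.8 ] [ 0.41  0.08  1.67  0.    1.4  -0.83] 91.65283803944466
[205.14 290.57]
[382.08 278.58]
[365.22 257.5 ]
```

View pics/w2.png

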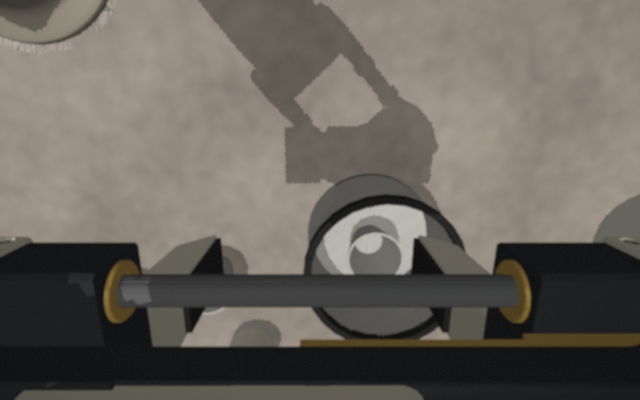

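The picture is upside down to what I assumed: up in the image is towards the robot. The canister ring is centred near (384,267), its cup near (377,256), and cup B is hidden behind the left finger. I move beyond them.

Request:
{"api": "carry_out", "payload": {
  "plan": [
    {"tx": 36, "ty": -10, "tz": 5, "rx": 0, "ry": 0, "rz": 0.08},
    {"tx": 36, "ty": -10, "tz": 5, "rx": 0, "ry": 0, "rz": 0.08},
    {"tx": 36, "ty": -10, "tz": 5, "rx": 0, "ry": 0, "rz": 0.08},
    {"tx": 36, "ty": -10, "tz": 5, "rx": 0, "ry": 0, "rz": 0.08},
    {"tx": 0, "ty": 0, "tz": 0, "rx": 0, "ry": 0, "rz": 0},
    {"tx": 0, "ty": 0, "tz": 0, "rx": 0, "ry": 0, "rz": 0},
    {"tx": 0, "ty": 0, "tz": 0, "rx": 0, "ry": 0, "rz": 0}
  ],
  "gripper": 0
}}

```text
time: 2.0
tool_pos: [484.8, 190.7, 318.4]
tcp_rot: [3.142, -0.001, 3.124]
contact_force: [0.7, -1.0, 0.6]
grip_width: 91.8
finger_force: 0.0
```

Run:
```python
from h import *
np.set_printoptions(precision=2,suppress=True)
m=bot.camera_model("wrist"); im=bot.capture("wrist")
np.savez("w3.npz",**m); cv2.imwrite("pics/w3full.png",im[:,:,::-1])
for X in [(439,50,64),(458,260,130),(458,250,72)]: print(proj(m,X))
a=np.vstack([im[20:240,80:300],]); 
pb=proj(m,(439,50,64)).astype(int); pc=proj(m,(458,255,100)).astype(int)
def crop(p,r,s):
    x,y=max(p[0]-r,0),max(p[1]-r,0); print("crop",x,y); return cv2.resize(im[y:y+2*r,x:x+2*r],(s,s),interpolation=cv2.INTER_CUBIC)
c=np.hstack([crop(pb,50,400),crop(pc,100,400)])
cv2.imwrite("pics/w3.png",c[:,:,::-1])
```

```text
[192.65 128.75]
[386.74 149.82]
[368.19 143.41]
crop 142 78
crop 276 46
```

View pics/w3.png

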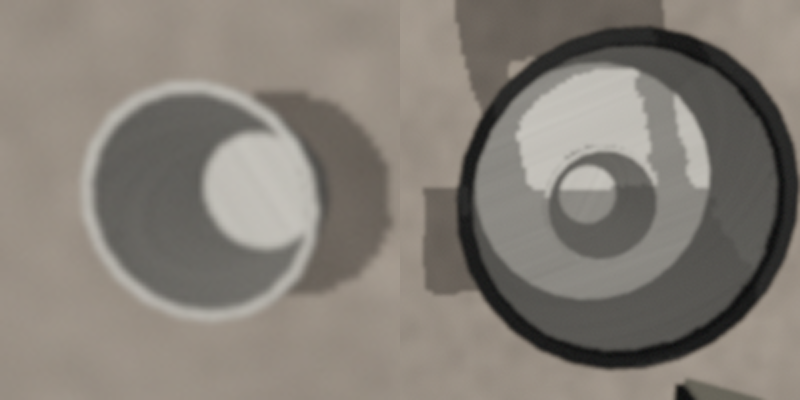

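Cup B's rim centre lies at pixel (192,128). The seal ring's centre is at (389.5,145) and the inner cup's rim centre at (377.5,148.5).

Run:
```python
from h import *
np.set_printoptions(precision=1,suppress=True)
m=np.load("w3.npz")
print("B",onz(m,192.3,128.3,64),"can",onz(m,389.5,145,128),"in",onz(m,377.5,148.5,72))
```

```text
B [438.5  49.7  64. ] can [453.6 262.9 128. ] in [463.9 260.7  72. ]
```

Request:
{"api": "carry_out", "payload": {
  "plan": [
    {"tx": -9.2, "ty": -28.2, "tz": -30, "rx": 0, "ry": 0, "rz": 0.12},
    {"tx": -9.2, "ty": -28.2, "tz": -30, "rx": 0, "ry": 0, "rz": 0.12},
    {"tx": -9.2, "ty": -28.2, "tz": -30, "rx": 0, "ry": 0, "rz": 0.12},
    {"tx": -9.2, "ty": -28.2, "tz": -30, "rx": 0, "ry": 0, "rz": 0.12},
    {"tx": -9.2, "ty": -28.2, "tz": -30, "rx": 0, "ry": 0, "rz": 0.12},
    {"tx": 0, "ty": 0, "tz": -30, "rx": 0, "ry": 0, "rz": 0},
    {"tx": 0, "ty": 0, "tz": -30, "rx": 0, "ry": 0, "rz": 0},
    {"tx": 0, "ty": 0, "tz": -25, "rx": 0, "ry": 0, "rz": 0},
    {"tx": 0, "ty": 0, "tz": -20, "rx": 0, "ry": 0, "rz": 0},
    {"tx": 0, "ty": 0, "tz": -16, "rx": 0, "ry": 0, "rz": 0},
    {"tx": 0, "ty": 0, "tz": 0, "rx": 0, "ry": 0, "rz": 0},
    {"tx": 0, "ty": 0, "tz": 0, "rx": 0, "ry": 0, "rz": 0}
  ],
  "gripper": 0
}}

```text
time: 3.25
tool_pos: [440.0, 49.2, 48.4]
tcp_rot: [-3.142, 0.0, -2.56]
contact_force: [0.1, 0.3, 0.8]
grip_width: 91.7
finger_force: 0.0
```

Request:
{"api": "carry_out", "payload": {
  "plan": [
    {"tx": 0, "ty": 0, "tz": 0, "rx": 0, "ry": 0, "rz": 0},
    {"tx": 0, "ty": 0, "tz": 0, "rx": 0, "ry": 0, "rz": 0},
    {"tx": 0, "ty": 0, "tz": 0, "rx": 0, "ry": 0, "rz": 0},
    {"tx": 0, "ty": 0, "tz": 0, "rx": 0, "ry": 0, "rz": 0},
    {"tx": 0, "ty": 0, "tz": 0, "rx": 0, "ry": 0, "rz": 0},
    {"tx": 0, "ty": 0, "tz": 0, "rx": 0, "ry": 0, "rz": 0}
  ],
  "gripper": 1
}}

```text
time: 3.85
tool_pos: [440.5, 48.6, 48.2]
tcp_rot: [-3.141, 0.001, -2.56]
contact_force: [-1.6, 0.4, 6.0]
grip_width: 65.9
finger_force: 30.0
```

Request:
{"api": "carry_out", "payload": {
  "plan": [
    {"tx": 0, "ty": 0, "tz": 30, "rx": 0, "ry": 0, "rz": 0},
    {"tx": 0, "ty": 0, "tz": 45, "rx": 0, "ry": 0, "rz": 0},
    {"tx": 0, "ty": 0, "tz": 45, "rx": 0, "ry": 0, "rz": 0},
    {"tx": 0, "ty": 20, "tz": 30, "rx": 0, "ry": 0, "rz": -0.12},
    {"tx": 5, "ty": 42, "tz": 5, "rx": 0, "ry": 0, "rz": -0.12},
    {"tx": 5, "ty": 43, "tz": 0, "rx": 0, "ry": 0, "rz": -0.12},
    {"tx": 5, "ty": 43, "tz": 0, "rx": 0, "ry": 0, "rz": -0.12},
    {"tx": 5, "ty": 43, "tz": 0, "rx": 0, "ry": 0, "rz": -0.12},
    {"tx": 3.5, "ty": 20.4, "tz": 0, "rx": 0, "ry": 0, "rz": 0},
    {"tx": 0, "ty": 0, "tz": 0, "rx": 0, "ry": 0, "rz": 0},
    {"tx": 0, "ty": 0, "tz": 0, "rx": 0, "ry": 0, "rz": 0}
  ]
}}

```text
time: 4.95
tool_pos: [463.2, 259.8, 202.1]
tcp_rot: [-3.141, -0.001, 3.124]
contact_force: [-0.5, -0.6, -0.3]
grip_width: 65.5
finger_force: 30.0
```

Run:
```python
from h import *
a=bot.capture("scene")[80:280,360:560]; b=bot.capture("wrist")
im=np.hstack([cv2.resize(a,(375,375),interpolation=cv2.INTER_CUBIC),cv2.resize(b[100:350,170:450],(420,375))])
cv2.imwrite("pics/p1.png",im[:,:,::-1])
```

```text
(no output)
```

View pics/p1.png

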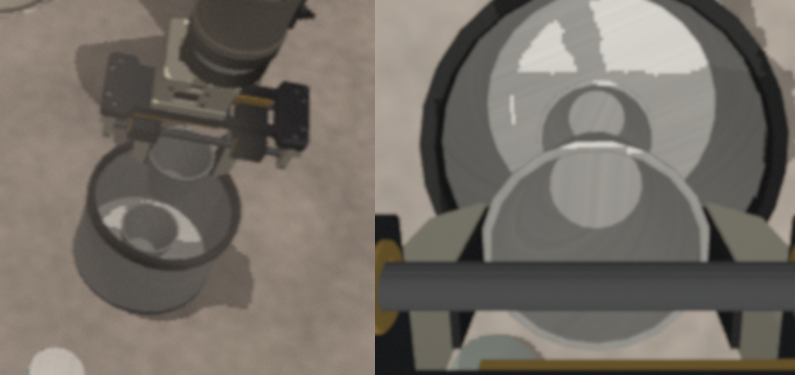

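The cup hangs straight in the fingers, in line with the inner cup (both at column 597 of the crop). I lower it.

Request:
{"api": "carry_out", "payload": {
  "plan": [
    {"tx": 0, "ty": 0, "tz": -30, "rx": 0, "ry": 0, "rz": 0},
    {"tx": 0, "ty": 0, "tz": -30, "rx": 0, "ry": 0, "rz": 0},
    {"tx": 0, "ty": 0, "tz": -25, "rx": 0, "ry": 0, "rz": 0},
    {"tx": 0, "ty": 0, "tz": -15, "rx": 0, "ry": 0, "rz": 0},
    {"tx": 0, "ty": 0, "tz": -10, "rx": 0, "ry": 0, "rz": 0},
    {"tx": 0, "ty": 0, "tz": -8, "rx": 0, "ry": 0, "rz": 0},
    {"tx": 0, "ty": 0, "tz": -4, "rx": 0, "ry": 0, "rz": 0},
    {"tx": 0, "ty": 0, "tz": 0, "rx": 0, "ry": 0, "rz": 0},
    {"tx": 0, "ty": 0, "tz": 0, "rx": 0, "ry": 0, "rz": 0}
  ]
}}

```text
time: 5.95
tool_pos: [464.1, 260.1, 81.3]
tcp_rot: [3.141, 0.001, 3.123]
contact_force: [0.4, 0.6, -0.9]
grip_width: 65.6
finger_force: 30.0
```

Request:
{"api": "carry_out", "payload": {
  "plan": [
    {"tx": 0, "ty": 0, "tz": -2, "rx": 0, "ry": 0, "rz": 0},
    {"tx": 0, "ty": 0, "tz": -2, "rx": 0, "ry": 0, "rz": 0},
    {"tx": 0, "ty": 0, "tz": -1.5, "rx": 0, "ry": 0, "rz": 0},
    {"tx": 0, "ty": 0, "tz": 0, "rx": 0, "ry": 0, "rz": 0},
    {"tx": 0, "ty": 0, "tz": 0, "rx": 0, "ry": 0, "rz": 0}
  ]
}}

```text
time: 6.45
tool_pos: [463.8, 260.0, 75.3]
tcp_rot: [3.142, 0.0, 3.123]
contact_force: [0.5, -0.7, 0.6]
grip_width: 65.4
finger_force: 30.0
```

Request:
{"api": "carry_out", "payload": {
  "plan": [
    {"tx": 0, "ty": 0, "tz": 0, "rx": 0, "ry": 0, "rz": 0},
    {"tx": 0, "ty": 0, "tz": 0, "rx": 0, "ry": 0, "rz": 0},
    {"tx": 0, "ty": 0, "tz": 0, "rx": 0, "ry": 0, "rz": 0},
    {"tx": 0, "ty": 0, "tz": 0, "rx": 0, "ry": 0, "rz": 0},
    {"tx": 0, "ty": 0, "tz": 10, "rx": 0, "ry": 0, "rz": 0},
    {"tx": 0, "ty": 0, "tz": 20, "rx": 0, "ry": 0, "rz": 0},
    {"tx": 0, "ty": 0, "tz": 40, "rx": 0, "ry": 0, "rz": 0},
    {"tx": 0, "ty": 0, "tz": 45, "rx": 0, "ry": 0, "rz": 0},
    {"tx": 20, "ty": 0, "tz": 40, "rx": 0, "ry": 0, "rz": 0},
    {"tx": 40, "ty": 0, "tz": 20, "rx": 0, "ry": 0, "rz": 0},
    {"tx": 45, "ty": 0, "tz": 0, "rx": 0, "ry": 0, "rz": 0},
    {"tx": 0, "ty": 0, "tz": 0, "rx": 0, "ry": 0, "rz": 0}
  ],
  "gripper": 0.05
}}

```text
time: 7.65
tool_pos: [572.7, 259.2, 249.8]
tcp_rot: [3.142, 0.002, 3.121]
contact_force: [-0.8, -0.1, -0.6]
grip_width: 87.4
finger_force: 0.0
```

Run:
```python
from h import *
m=bot.camera_model("wrist"); b=bot.capture("wrist"); t=bot.capture("top")
np.savez("w4.npz",**m); print(proj(m,(464,260,90)),proj(m,(455,261,130)))
p=proj(m,(459,261,110)).astype(int); x,y=p-[100,100]; y=max(y,0); x=max(x,0); print(x,y)
im=np.hstack([cv2.resize(b[y:y+200,x:x+200],(400,400),interpolation=cv2.INTER_CUBIC),cv2.resize(t[124:184,259:319],(400,400),interpolation=cv2.INTER_CUBIC)])
cv2.imwrite("pics/p2.png",im[:,:,::-1])
```

```text
[314.5355901   56.73618708] [315.28265778  36.52274416]
215 0
```

View pics/p2.png

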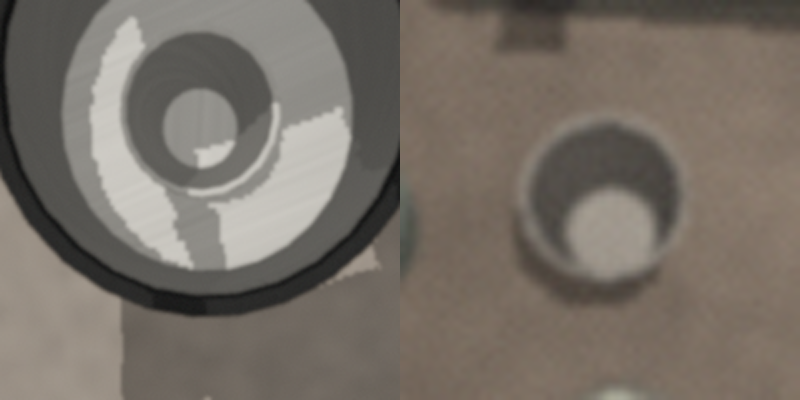

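Cup B sits nested with its rim centred at wrist pixel (316,57), where it should be. Cup C's rim is centred at (289.5,153.6) in the top view, which puts it at about (670,63).

Request:
{"api": "carry_out", "payload": {
  "plan": [
    {"tx": 19.5, "ty": -39.2, "tz": -10, "rx": 0, "ry": 0, "rz": -0.05},
    {"tx": 19.5, "ty": -39.2, "tz": -10, "rx": 0, "ry": 0, "rz": -0.05},
    {"tx": 19.5, "ty": -39.2, "tz": -10, "rx": 0, "ry": 0, "rz": -0.05},
    {"tx": 19.5, "ty": -39.2, "tz": -10, "rx": 0, "ry": 0, "rz": -0.05},
    {"tx": 19.5, "ty": -39.2, "tz": -10, "rx": 0, "ry": 0, "rz": -0.05},
    {"tx": 0, "ty": 0, "tz": -30, "rx": 0, "ry": 0, "rz": 0},
    {"tx": 0, "ty": 0, "tz": -35, "rx": 0, "ry": 0, "rz": 0},
    {"tx": 0, "ty": 0, "tz": -35, "rx": 0, "ry": 0, "rz": 0},
    {"tx": 0, "ty": 0, "tz": -28, "rx": 0, "ry": 0, "rz": 0},
    {"tx": 0, "ty": 0, "tz": -16, "rx": 0, "ry": 0, "rz": 0},
    {"tx": 0, "ty": 0, "tz": -8, "rx": 0, "ry": 0, "rz": 0},
    {"tx": 0, "ty": 0, "tz": 0, "rx": 0, "ry": 0, "rz": 0}
  ]
}}

```text
time: 8.95
tool_pos: [665.0, 64.6, 47.9]
tcp_rot: [-3.141, -0.002, 2.873]
contact_force: [0.4, 0.0, 0.7]
grip_width: 87.2
finger_force: 0.0
```

Request:
{"api": "carry_out", "payload": {
  "plan": [
    {"tx": 0, "ty": 0, "tz": 0, "rx": 0, "ry": 0, "rz": 0},
    {"tx": 0, "ty": 0, "tz": 0, "rx": 0, "ry": 0, "rz": 0},
    {"tx": 0, "ty": 0, "tz": 0, "rx": 0, "ry": 0, "rz": 0},
    {"tx": 0, "ty": 0, "tz": 0, "rx": 0, "ry": 0, "rz": 0},
    {"tx": 0, "ty": 0, "tz": 0, "rx": 0, "ry": 0, "rz": 0},
    {"tx": 0, "ty": 0, "tz": 0, "rx": 0, "ry": 0, "rz": 0}
  ],
  "gripper": 1
}}

```text
time: 9.55
tool_pos: [666.9, 64.2, 49.4]
tcp_rot: [3.141, 0.002, 2.873]
contact_force: [-0.5, 1.6, 6.3]
grip_width: 65.4
finger_force: 30.0
```

Request:
{"api": "carry_out", "payload": {
  "plan": [
    {"tx": 0, "ty": 0, "tz": 25, "rx": 0, "ry": 0, "rz": 0},
    {"tx": 0, "ty": 0, "tz": 40, "rx": 0, "ry": 0, "rz": 0},
    {"tx": 0, "ty": 0, "tz": 45, "rx": 0, "ry": 0, "rz": 0},
    {"tx": -15, "ty": 14, "tz": 40, "rx": 0, "ry": 0, "rz": 0.03},
    {"tx": -30, "ty": 28, "tz": 10, "rx": 0, "ry": 0, "rz": 0.03},
    {"tx": -30, "ty": 28, "tz": 0, "rx": 0, "ry": 0, "rz": 0.03},
    {"tx": -30, "ty": 28, "tz": 0, "rx": 0, "ry": 0, "rz": 0.03},
    {"tx": -30, "ty": 28, "tz": 0, "rx": 0, "ry": 0, "rz": 0.03},
    {"tx": -30, "ty": 28, "tz": 0, "rx": 0, "ry": 0, "rz": 0.05},
    {"tx": -25, "ty": 28, "tz": 0, "rx": 0, "ry": 0, "rz": 0.05},
    {"tx": -15, "ty": 14, "tz": 0, "rx": 0, "ry": 0, "rz": 0},
    {"tx": 0, "ty": 0, "tz": 0, "rx": 0, "ry": 0, "rz": 0}
  ]
}}

```text
time: 10.75
tool_pos: [459.0, 261.6, 208.2]
tcp_rot: [3.142, -0.001, 3.126]
contact_force: [0.0, 0.2, -0.7]
grip_width: 65.5
finger_force: 30.0
```

Run:
```python
from h import *
np.set_printoptions(precision=2,suppress=True)
m=bot.camera_model("wrist"); b=bot.capture("wrist"); o=bot.get_obs(); print(o["tool_pos"],o["tcp_rot"],o["contact_force"])
print(proj(m,(464,260,90)))
p=o["tool_pos"]
print("held rim expected",[proj(m,p+[dx,0,16]) for dx in (0,3)])
cv2.imwrite("pics/p3.png",cv2.resize(b[100:350,170:450],(784,700))[:600,:,::-1])
```

```text
[460.42 260.57 208.24] [-3.14 -0.    3.12] [ 0.19  0.36 -0.93]
[314.19 201.72]
held rim expected [array([313.  , 276.09]), array([313.11, 282.24])]
```

View pics/p3.png

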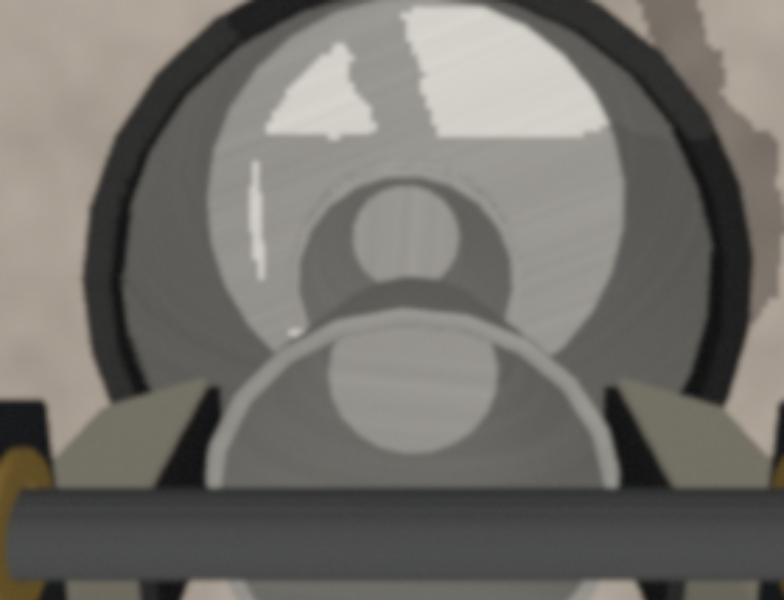

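Cup C is held straight. Its rim centre is at about column 317 and the nested cup's at 315, so they line up and I lower it.

Request:
{"api": "carry_out", "payload": {
  "plan": [
    {"tx": 0, "ty": -1, "tz": -25, "rx": 0, "ry": 0, "rz": 0},
    {"tx": 0, "ty": 0, "tz": -25, "rx": 0, "ry": 0, "rz": 0},
    {"tx": 0, "ty": 0, "tz": -25, "rx": 0, "ry": 0, "rz": 0},
    {"tx": 0, "ty": 0, "tz": -15, "rx": 0, "ry": 0, "rz": 0},
    {"tx": 0, "ty": 0, "tz": -10, "rx": 0, "ry": 0, "rz": 0},
    {"tx": 0, "ty": 0, "tz": -7, "rx": 0, "ry": 0, "rz": 0},
    {"tx": 0, "ty": 0, "tz": 0, "rx": 0, "ry": 0, "rz": 0},
    {"tx": 0, "ty": 0, "tz": 0, "rx": 0, "ry": 0, "rz": 0}
  ]
}}

```text
time: 11.6
tool_pos: [461.6, 259.0, 101.7]
tcp_rot: [3.141, 0.001, 3.123]
contact_force: [-0.8, -0.7, -1.3]
grip_width: 65.3
finger_force: 30.0
```

Request:
{"api": "carry_out", "payload": {
  "plan": [
    {"tx": 0, "ty": 0, "tz": -2, "rx": 0, "ry": 0, "rz": 0},
    {"tx": 0, "ty": 0, "tz": -2, "rx": 0, "ry": 0, "rz": 0},
    {"tx": 0, "ty": 0, "tz": -1, "rx": 0, "ry": 0, "rz": 0},
    {"tx": 0, "ty": 0, "tz": 0, "rx": 0, "ry": 0, "rz": 0},
    {"tx": 0, "ty": 0, "tz": 0, "rx": 0, "ry": 0, "rz": 0}
  ]
}}

```text
time: 12.1
tool_pos: [461.2, 259.1, 96.3]
tcp_rot: [3.141, 0.0, 3.123]
contact_force: [-1.0, -0.6, -0.5]
grip_width: 65.4
finger_force: 30.0
```

Request:
{"api": "carry_out", "payload": {
  "plan": [
    {"tx": 0, "ty": 0, "tz": -1.5, "rx": 0, "ry": 0, "rz": 0},
    {"tx": 0, "ty": 0, "tz": 0, "rx": 0, "ry": 0, "rz": 0}
  ]
}}

```text
time: 12.3
tool_pos: [461.1, 259.0, 94.6]
tcp_rot: [3.142, -0.0, 3.123]
contact_force: [-1.5, -1.0, -0.1]
grip_width: 65.5
finger_force: 30.0
```

Request:
{"api": "carry_out", "payload": {
  "plan": [
    {"tx": 0, "ty": 0, "tz": 0, "rx": 0, "ry": 0, "rz": 0},
    {"tx": 0, "ty": 0, "tz": 0, "rx": 0, "ry": 0, "rz": 0},
    {"tx": 0, "ty": 0, "tz": 0, "rx": 0, "ry": 0, "rz": 0},
    {"tx": 0, "ty": 0, "tz": 0, "rx": 0, "ry": 0, "rz": 0},
    {"tx": 0, "ty": 0, "tz": 10, "rx": 0, "ry": 0, "rz": 0},
    {"tx": 0, "ty": 0, "tz": 20, "rx": 0, "ry": 0, "rz": 0},
    {"tx": 0, "ty": 0, "tz": 40, "rx": 0, "ry": 0, "rz": 0},
    {"tx": 0, "ty": 0, "tz": 45, "rx": 0, "ry": 0, "rz": 0},
    {"tx": 30, "ty": 0, "tz": 30, "rx": 0, "ry": 0, "rz": 0},
    {"tx": 40, "ty": 0, "tz": 20, "rx": 0, "ry": 0, "rz": 0},
    {"tx": 40, "ty": 0, "tz": 0, "rx": 0, "ry": 0, "rz": 0},
    {"tx": 0, "ty": 0, "tz": 0, "rx": 0, "ry": 0, "rz": 0}
  ],
  "gripper": 0.05
}}

```text
time: 13.5
tool_pos: [575.0, 258.2, 259.7]
tcp_rot: [3.141, 0.002, 3.121]
contact_force: [-0.8, -0.2, -0.9]
grip_width: 87.0
finger_force: 0.0
```

Run:
```python
from h import *
np.set_printoptions(precision=1,suppress=True)
m=bot.camera_model("wrist"); b=bot.capture("wrist")
np.savez("w5.npz",**m); print(proj(m,(464,260,108)),proj(m,(455,261,130)))
p=proj(m,(459,261,110)).astype(int); x,y=p-[100,100]; y=max(y,0); x=max(x,0); print(x,y)
cv2.imwrite("pics/w5full.png",b[:,:,::-1])
t=cv2.imread("pics/top0.png")
im=np.hstack([cv2.resize(b[y:y+200,x:x+200],(400,400),interpolation=cv2.INTER_CUBIC),cv2.resize(t[125:225,330:430],(400,400),interpolation=cv2.INTER_CUBIC)[:,:,::-1]])
cv2.imwrite("pics/p4.png",im[:,:,::-1])
# dark knob masks, in both views
for n,(x0,y0,x1,y1) in (("top",(350,140,400,190)),("scene",(225,195,255,235))):
    g=cv2.imread(f"pics/{n}0.png",0)[y0:y1,x0:x1]; k=(g<60).astype(np.uint8)
    N,l,s,c=cv2.connectedComponentsWithStats(k); i=1+np.argmax(s[1:,4]); print(n,s[i]+[x0,y0,0,0,0],c[i]+[x0,y0])
```

```text
[315.6  52.5] [316.6  35.5]
216 0
top [366 164  13  14 135] [371.9 170.5]
scene [228 208  17  21 242] [236.1 217.9]
```

View pics/p4.png

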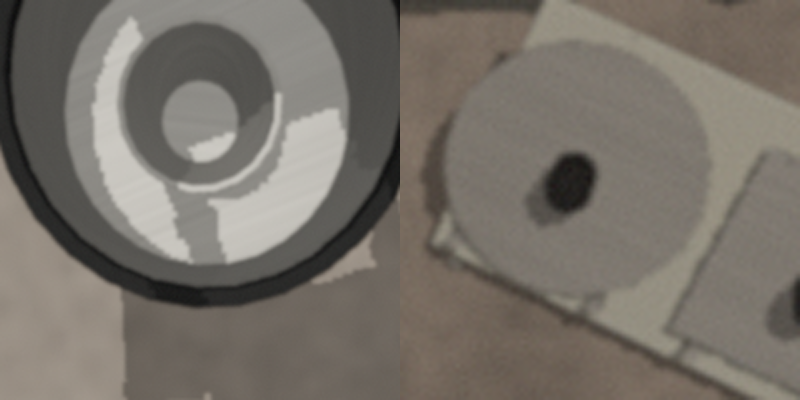

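Cup C nests well: its rim centre is at (316,53), where expected. The crop at right shows the round lid's flange centred at top-view pixel (374.4,167) and the knob at (372,170.5). I work out the lid's axis.

```bash
cat > lid.py <<'E'
from h import *
from scipy.spatial.transform import Rotation as Ro
np.set_printoptions(precision=3,suppress=True)
def knob(img,box):
    x0,y0,x1,y1=box; g=cv2.cvtColor(img,cv2.COLOR_BGR2GRAY)[y0:y1,x0:x1]; k=(g<60).astype(np.uint8)
    N,l,s,c=cv2.connectedComponentsWithStats(k); i=1+np.argmax(s[1:,4]); return c[i]+[x0,y0]
E
python3 - <<'E'
from lid import *
T=bot.camera_model("top");S=bot.camera_model("scene")
t=cv2.imread("pics/top0.png");s=cv2.imread("pics/scene0.png")
R,e1=two(T,knob(t,(350,140,400,190)),S,knob(s,(225,195,255,235)))
Q,e2=two(T,knob(t,(415,180,455,220)),S,knob(s,(160,155,192,195)))
print(R,e1,Q,e2,np.linalg.norm(R-Q))
y=(R-Q);y[2]=0;y/=np.linalg.norm(y); xr=np.array([y[1],-y[0],0])
n=-np.sin(np.radians(35))*xr+np.array([0,0,np.cos(np.radians(35))])
print("rack y",y,"n",n,"lid centre",R-33*n)
print("flange centre via top pix",two(T,(374.4,167),S,(233,226)),"pred top pix",proj(T,R-19*n))
# tool: z=-n, y=rack y
zt=-n
for sg in (1,-1):
    yt=sg*y; xt=np.cross(yt,zt); M=np.c_[xt,yt,zt]; cur=Ro.from_euler("xyz",bot.get_obs()["tcp_rot"]).as_matrix()
    print(sg,"rotvec",Ro.from_matrix(M@cur.T).as_rotvec())
print("grasp pt (z=35) TCP",R+2*n-18.8*n,"approach +80",R+2*n-18.8*n+80*n, bot.get_obs()["joint_positions"])
E
```

```text
[ 617.934 -149.398  110.217] 0.1330891605203913 [ 546.368 -304.119  110.916] 0.5918746802263052 170.4724060206278
rack y [0.42  0.908 0.   ] n [-0.521  0.241  0.819] lid centre [ 635.113 -157.344   83.185]
flange centre via top pix (array([ 630.413, -156.393,   95.203]), np.float64(3.4873764944681076)) pred top pix [372.764 168.161]
1 rotvec [-0.138 -0.6   -0.4  ]
-1 rotvec [-0.821  0.19   2.616]
grasp pt (z=35) TCP [ 626.68  -153.443   96.455] approach +80 [ 585.033 -134.18   161.987] [ 0.302  0.519  1.155 -0.     1.468 -1.248]
```

Request:
{"api": "carry_out", "payload": {
  "plan": [
    {"tx": 0.9, "ty": -39.2, "tz": 0, "rx": -0.0138, "ry": -0.06, "rz": -0.04},
    {"tx": 0.9, "ty": -39.2, "tz": 0, "rx": -0.0138, "ry": -0.06, "rz": -0.04},
    {"tx": 0.9, "ty": -39.2, "tz": 0, "rx": -0.0138, "ry": -0.06, "rz": -0.04},
    {"tx": 0.9, "ty": -39.2, "tz": 0, "rx": -0.0138, "ry": -0.06, "rz": -0.04},
    {"tx": 0.9, "ty": -39.2, "tz": 0, "rx": -0.0138, "ry": -0.06, "rz": -0.04},
    {"tx": 0.9, "ty": -39.2, "tz": 0, "rx": -0.0138, "ry": -0.06, "rz": -0.04},
    {"tx": 0.9, "ty": -39.2, "tz": -24, "rx": -0.0138, "ry": -0.06, "rz": -0.04},
    {"tx": 0.9, "ty": -39.2, "tz": -24, "rx": -0.0138, "ry": -0.06, "rz": -0.04},
    {"tx": 0.9, "ty": -39.2, "tz": -24, "rx": -0.0138, "ry": -0.06, "rz": -0.04},
    {"tx": 0.9, "ty": -39.2, "tz": -24, "rx": -0.0138, "ry": -0.06, "rz": -0.04},
    {"tx": 0, "ty": 0, "tz": 0, "rx": 0, "ry": 0, "rz": 0},
    {"tx": 0, "ty": 0, "tz": 0, "rx": 0, "ry": 0, "rz": 0}
  ]
}}

```text
time: 14.75
tool_pos: [580.7, -132.9, 166.9]
tcp_rot: [-3.14, 0.607, 2.709]
contact_force: [-0.1, 0.2, 1.5]
grip_width: 87.4
finger_force: 0.0
```

Run:
```python
from lid import *
o=bot.get_obs(); print(o["tool_pos"],o["joint_positions"],o["contact_force"])
M=Ro.from_euler("xyz",o["tcp_rot"]).as_matrix(); print(M)
n=np.array([-.521,.241,.819]); y=np.array([.42,.908,0]); Mt=np.c_[np.cross(y,-n),y,-n]
print("rot left",Ro.from_matrix(Mt@M.T).as_rotvec()); g=np.array([625.6,-153,98.1]); print("to grasp",g-o["tool_pos"])
```

```text
[ 580.676 -132.87   166.878] [-0.317  0.302  1.961 -0.243  0.283 -1.242] [-0.082  0.157  1.49 ]
[[-0.746  0.42   0.517]
 [ 0.345  0.907 -0.241]
 [-0.57  -0.001 -0.821]]
rot left [-0.001 -0.004  0.   ]
to grasp [ 44.924 -20.13  -68.778]
```

Joint 5 is almost at its lower limit, so I use less tilt. The turn is about the closing axis, so the pads still lie flat on the knob.

Request:
{"api": "carry_out", "payload": {
  "plan": [
    {"tx": 0, "ty": 0, "tz": 0, "rx": 0.038, "ry": 0.082, "rz": 0},
    {"tx": 0, "ty": 0, "tz": 0, "rx": 0.038, "ry": 0.081, "rz": 0},
    {"tx": 10, "ty": -4.5, "tz": -17, "rx": 0, "ry": 0, "rz": 0},
    {"tx": 10, "ty": -4.5, "tz": -17, "rx": 0, "ry": 0, "rz": 0},
    {"tx": 8, "ty": -3.5, "tz": -13, "rx": 0, "ry": 0, "rz": 0},
    {"tx": 0, "ty": 0, "tz": 0, "rx": 0, "ry": 0, "rz": 0},
    {"tx": 0, "ty": 0, "tz": 0, "rx": 0, "ry": 0, "rz": 0}
  ]
}}

```text
time: 15.45
tool_pos: [609.9, -144.1, 121.0]
tcp_rot: [-3.141, 0.429, 2.711]
contact_force: [-0.3, -0.3, -0.9]
grip_width: 87.2
finger_force: 0.0
```

Run:
```python
from lid import *
o=bot.get_obs(); print(o["tool_pos"],o["joint_positions"],o["contact_force"])
M=Ro.from_euler("xyz",o["tcp_rot"]).as_matrix(); print(M)
n=np.array([-.521,.241,.819]); 
G=np.array([617.93,-149.4,110.2])+6*n; print("to grasp",G+18.8*M[:,2]-o["tool_pos"], "tilt",np.arccos(-M[:,2]@n))
```

```text
[ 609.921 -144.14   121.02 ] [-0.333  0.449  1.779 -0.088  0.488 -1.405] [-0.34  -0.265 -0.929]
[[-0.826  0.418  0.378]
 [ 0.38   0.909 -0.174]
 [-0.416 -0.001 -0.909]]
to grasp [ 11.984  -7.089 -23.003] tilt 0.1815773229691573
```

Request:
{"api": "carry_out", "payload": {
  "plan": [
    {"tx": 4, "ty": -2.4, "tz": -8, "rx": 0, "ry": 0, "rz": 0},
    {"tx": 4, "ty": -2.3, "tz": -8, "rx": 0, "ry": 0, "rz": 0},
    {"tx": 4, "ty": -2.3, "tz": -7, "rx": 0, "ry": 0, "rz": 0},
    {"tx": 0, "ty": 0, "tz": 0, "rx": 0, "ry": 0, "rz": 0},
    {"tx": 0, "ty": 0, "tz": 0, "rx": 0, "ry": 0, "rz": 0}
  ]
}}

```text
time: 15.95
tool_pos: [621.5, -152.3, 96.4]
tcp_rot: [-3.141, 0.427, 2.709]
contact_force: [-0.3, 1.4, -0.2]
grip_width: 87.5
finger_force: 0.5
```

Request:
{"api": "carry_out", "payload": {
  "plan": [
    {"tx": 0, "ty": 0, "tz": 0, "rx": 0, "ry": 0, "rz": 0},
    {"tx": 0, "ty": 0, "tz": 0, "rx": 0, "ry": 0, "rz": 0},
    {"tx": 0, "ty": 0, "tz": 0, "rx": 0, "ry": 0, "rz": 0},
    {"tx": 0, "ty": 0, "tz": 0, "rx": 0, "ry": 0, "rz": 0},
    {"tx": 0, "ty": 0, "tz": 0, "rx": 0, "ry": 0, "rz": 0},
    {"tx": 0, "ty": 0, "tz": 0, "rx": 0, "ry": 0, "rz": 0},
    {"tx": 0, "ty": 0, "tz": 0, "rx": 0, "ry": 0, "rz": 0},
    {"tx": 0, "ty": 0, "tz": 0, "rx": 0, "ry": 0, "rz": 0},
    {"tx": 0, "ty": 0, "tz": 0, "rx": 0, "ry": 0, "rz": 0},
    {"tx": 0, "ty": 0, "tz": 0, "rx": 0, "ry": 0, "rz": 0}
  ],
  "gripper": 1
}}

```text
time: 16.95
tool_pos: [621.5, -152.1, 96.8]
tcp_rot: [-3.141, 0.427, 2.71]
contact_force: [1.9, 1.8, -1.0]
grip_width: 29.8
finger_force: 30.0
```

Request:
{"api": "carry_out", "payload": {
  "plan": [
    {"tx": -5, "ty": 2.4, "tz": 8, "rx": 0, "ry": 0, "rz": 0},
    {"tx": -10, "ty": 4.8, "tz": 16, "rx": 0, "ry": 0, "rz": 0},
    {"tx": -15, "ty": 7, "tz": 25, "rx": 0, "ry": 0, "rz": 0},
    {"tx": -10, "ty": 5, "tz": 35, "rx": 0, "ry": 0, "rz": 0},
    {"tx": 0, "ty": 0, "tz": 40, "rx": 0, "ry": 0, "rz": 0},
    {"tx": 0, "ty": 0, "tz": 40, "rx": 0, "ry": 0, "rz": 0},
    {"tx": 0, "ty": 0, "tz": 30, "rx": 0, "ry": 0, "rz": 0},
    {"tx": 0, "ty": 0, "tz": 0, "rx": 0, "ry": 0, "rz": 0},
    {"tx": 0, "ty": 0, "tz": 0, "rx": 0, "ry": 0, "rz": 0}
  ]
}}

```text
time: 17.85
tool_pos: [580.2, -132.7, 290.1]
tcp_rot: [-3.14, 0.425, 2.709]
contact_force: [-0.2, 0.5, -3.2]
grip_width: 30.1
finger_force: 30.0
```

Run:
```python
from lid import *
o=bot.get_obs(); print(o["tool_pos"],o["joint_positions"],o["contact_force"],o["moment"])
M=Ro.from_euler("xyz",o["tcp_rot"]).as_matrix()
# lid normal in tool frame
M0=Ro.from_euler("xyz",[-3.141,.427,2.71]).as_matrix(); n=np.array([-.521,.241,.819])
R=np.array([617.93,-149.4,110.2]); p0=np.array([621.5,-152.1,96.8])
nt=M0.T@n; ct=M0.T@(R-33*n-p0); print("lid n in tool",nt,"lid origin in tool",ct)
# rotation to bring n vertical (about rack y axis)
nw=M@nt; ax=np.cross(nw,[0,0,1]); rv=ax/np.linalg.norm(ax)*np.arccos(nw[2]); print("rotvec",rv)
M2=Ro.from_rotvec(rv).as_matrix()@M
print("TCP with lid origin at (455.5,261,z)", np.array([455.5,261,0])-M2@ct)
```

```text
[ 580.194 -132.679  290.119] [-0.33   0.208  1.61  -0.055  0.9   -1.444] [-0.224  0.473 -3.188] [0.123 0.424 0.015]
lid n in tool [ 0.183  0.    -0.983] lid origin in tool [-7.619  0.938 18.437]
rotvec [ 0.257  0.553 -0.   ]
TCP with lid origin at (455.5,261,z) [451.368 261.866  19.52 ]
```

Request:
{"api": "carry_out", "payload": {
  "plan": [
    {"tx": -12.9, "ty": 39.4, "tz": 0, "rx": 0.0257, "ry": 0.0553, "rz": 0},
    {"tx": -12.9, "ty": 39.4, "tz": 0, "rx": 0.0257, "ry": 0.0553, "rz": 0},
    {"tx": -12.9, "ty": 39.4, "tz": 0, "rx": 0.0257, "ry": 0.0553, "rz": 0},
    {"tx": -12.9, "ty": 39.4, "tz": 0, "rx": 0.0257, "ry": 0.0553, "rz": 0},
    {"tx": -12.9, "ty": 39.4, "tz": 0, "rx": 0.0257, "ry": 0.0553, "rz": 0},
    {"tx": -12.9, "ty": 39.4, "tz": 0, "rx": 0.0257, "ry": 0.0553, "rz": 0},
    {"tx": -12.9, "ty": 39.4, "tz": 0, "rx": 0.0257, "ry": 0.0553, "rz": 0},
    {"tx": -12.9, "ty": 39.4, "tz": 0, "rx": 0.0257, "ry": 0.0553, "rz": 0},
    {"tx": -12.9, "ty": 39.4, "tz": 0, "rx": 0.0257, "ry": 0.0553, "rz": 0},
    {"tx": -12.9, "ty": 39.4, "tz": 0, "rx": 0.0257, "ry": 0.0553, "rz": 0},
    {"tx": 0, "ty": 0, "tz": 0, "rx": 0, "ry": 0, "rz": 0},
    {"tx": 0, "ty": 0, "tz": 0, "rx": 0, "ry": 0, "rz": 0}
  ]
}}

```text
time: 19.05
tool_pos: [451.3, 261.1, 288.3]
tcp_rot: [-3.139, -0.186, 2.71]
contact_force: [0.2, -0.3, -2.3]
grip_width: 29.7
finger_force: 30.0
```

Run:
```python
from lid import *
o=bot.get_obs(); print(o["tool_pos"],o["joint_positions"],o["contact_force"])
M=Ro.from_euler("xyz",o["tcp_rot"]).as_matrix(); nt=np.array([.183,0,-.983]); ct=np.array([-7.62,.94,18.44])
print("n",M@nt,"lid origin",o["tool_pos"]+M@ct,"bottom of tool z",M[:,2])
for n in ("scene","wrist"): cv2.imwrite(f"pics/held_{n}.png",bot.capture(n)[:,:,::-1])
# seal ring in top view at the start: dark, outer circle; refine centre
t=cv2.imread("pics/top0.png",0)[185:275,160:255]; k=(t<50).astype(np.uint8)
cs,_=cv2.findContours(k,cv2.RETR_EXTERNAL,cv2.CHAIN_APPROX_NONE); c=max(cs,key=cv2.contourArea); e=cv2.fitEllipse(cv2.convexHull(c)); print(e)
T=bot.camera_model("top"); u,v=np.array(e[0])+[160,185]; print([onz(T,u,v,z) for z in (120,129)])
w=cv2.imread("pics/w3full.png",0); k=(w<45).astype(np.uint8); k[235:]=0
cs,_=cv2.findContours(k,cv2.RETR_EXTERNAL,cv2.CHAIN_APPROX_NONE); c=max(cs,key=cv2.contourArea); e=cv2.fitEllipse(cv2.convexHull(c)); print(e)
m=np.load("w3.npz"); print(onz(m,*e[0],129),onz(m,*e[0],125))
```

```text
[451.332 261.073 288.297] [ 0.302  0.368  1.33   0.122  1.584 -0.844] [ 0.219 -0.255 -2.26 ]
n [0.003 0.002 1.   ] lid origin [455.411 260.166 268.765] bottom of tool z [-0.169  0.074 -0.983]
((44.185386657714844, 45.104183197021484), (68.01518249511719, 70.31977081298828), 67.5908432006836)
[array([457.439, 262.573, 120.   ]), array([456.69 , 260.397, 129.   ])]
((389.27520751953125, 144.60556030273438), (163.8913116455078, 173.11587524414062), 42.8046989440918)
[453.097 262.481 129.   ] [453.563 263.286 125.   ]
```

Run:
```python
from lid import *
from scipy.optimize import least_squares
m=bot.camera_model("wrist"); g=cv2.GaussianBlur(cv2.imread("pics/held_wrist.png",0),(3,3),0)
e=cv2.Canny(g,30,80); e[235:]=0; c0=np.array([455.4,260.2])
v,u=np.nonzero(e); P=np.array([onz(m,a,b,282.8)[:2] for a,b in zip(u,v)]); d=P-c0; r=np.hypot(*d.T); az=np.degrees(np.arctan2(d[:,1],d[:,0]))%360
for a in range(100,280,10):
    s=(az>=a)&(az<a+10)&(r>65)&(r<105); print(a,np.round(np.sort(r[s])[::max(1,s.sum()//8)],0))
for h in [80,85,90]: print(h,[proj(m,(455.4+h*np.cos(t),260.2+h*np.sin(t),282.8)).round() for t in (2.6,3.14,3.6)])
s=(r>78)&(r<92); f=least_squares(lambda p:np.hypot(*(P[s]-p[:2]).T)-p[2],[*c0,85],loss="soft_l1"); print(s.sum(),f.x)
```

```text
100 [66. 82. 82. 82. 82. 82. 82. 82. 83.]
110 [81. 81. 81. 81. 81. 82. 82. 82. 82.]
120 [65. 66. 68. 69. 81. 81. 81. 81.]
130 [67. 70. 73. 75. 75. 77. 81. 81. 81.]
140 [75. 76. 78. 79. 79. 80. 81. 81. 81.]
150 [65. 66. 69. 71. 73. 81. 82. 83. 85.]
160 [ 75.  77.  79.  81.  81.  89.  94.  99. 104.]
170 [71. 72. 73. 74. 74. 81. 82. 82.]
180 [ 68.  70.  82.  82.  83.  88.  94.  99. 104.]
190 [67. 68. 68. 69. 83. 83. 83. 83. 84.]
200 [68. 69. 69. 70. 83. 84. 84. 84. 85.]
210 [70. 71. 73. 73. 75. 84. 84. 85. 85.]
220 [65. 69. 73. 75. 76. 85. 85. 85. 86.]
230 [85. 86. 86. 86. 86. 86. 86. 86. 87. 87.]
240 []
250 []
260 []
270 []
80 [array([337.,  99.]), array([250., 114.]), array([192., 160.])]
85 [array([338.,  89.]), array([246., 104.]), array([184., 154.])]
90 [array([340.,  78.]), array([241.,  94.]), array([176., 147.])]
605 [458.881 257.086  85.808]
```

The flange edge fits a circle of 85.8 mm, as it should, so the lid is level. I shift it slightly towards the canister's measured centre and lower it.

Request:
{"api": "carry_out", "payload": {
  "plan": [
    {"tx": -3, "ty": 3, "tz": -30, "rx": 0, "ry": 0, "rz": 0},
    {"tx": 0, "ty": 0, "tz": -30, "rx": 0, "ry": 0, "rz": 0},
    {"tx": 0, "ty": 0, "tz": -30, "rx": 0, "ry": 0, "rz": 0},
    {"tx": 0, "ty": 0, "tz": -20, "rx": 0, "ry": 0, "rz": 0},
    {"tx": 0, "ty": 0, "tz": -15, "rx": 0, "ry": 0, "rz": 0},
    {"tx": 0, "ty": 0, "tz": -8, "rx": 0, "ry": 0, "rz": 0},
    {"tx": 0, "ty": 0, "tz": 0, "rx": 0, "ry": 0, "rz": 0},
    {"tx": 0, "ty": 0, "tz": 0, "rx": 0, "ry": 0, "rz": 0},
    {"tx": 0, "ty": 0, "tz": 0, "rx": 0, "ry": 0, "rz": 0}
  ]
}}

```text
time: 20.05
tool_pos: [449.8, 264.1, 158.6]
tcp_rot: [3.14, -0.182, 2.709]
contact_force: [1.0, -0.0, -1.9]
grip_width: 29.5
finger_force: 30.0
```

Request:
{"api": "carry_out", "payload": {
  "plan": [
    {"tx": 0, "ty": 0, "tz": -2, "rx": 0, "ry": 0, "rz": 0},
    {"tx": 0, "ty": 0, "tz": -2, "rx": 0, "ry": 0, "rz": 0},
    {"tx": 0, "ty": 0, "tz": -2, "rx": 0, "ry": 0, "rz": 0},
    {"tx": 0, "ty": 0, "tz": -1, "rx": 0, "ry": 0, "rz": 0},
    {"tx": 0, "ty": 0, "tz": -1, "rx": 0, "ry": 0, "rz": 0},
    {"tx": 0, "ty": 0, "tz": 0, "rx": 0, "ry": 0, "rz": 0},
    {"tx": 0, "ty": 0, "tz": 0, "rx": 0, "ry": 0, "rz": 0}
  ]
}}

```text
time: 20.75
tool_pos: [449.2, 264.1, 149.6]
tcp_rot: [3.141, -0.183, 2.709]
contact_force: [0.1, -0.0, -2.0]
grip_width: 29.4
finger_force: 30.0
```

Request:
{"api": "carry_out", "payload": {
  "plan": [
    {"tx": 0, "ty": 0, "tz": -1, "rx": 0, "ry": 0, "rz": 0},
    {"tx": 0, "ty": 0, "tz": -1, "rx": 0, "ry": 0, "rz": 0},
    {"tx": 0, "ty": 0, "tz": -1, "rx": 0, "ry": 0, "rz": 0},
    {"tx": 0, "ty": 0, "tz": -1, "rx": 0, "ry": 0, "rz": 0},
    {"tx": 0, "ty": 0, "tz": -1, "rx": 0, "ry": 0, "rz": 0},
    {"tx": 0, "ty": 0, "tz": -1, "rx": 0, "ry": 0, "rz": 0},
    {"tx": 0, "ty": 0, "tz": 0, "rx": 0, "ry": 0, "rz": 0},
    {"tx": 0, "ty": 0, "tz": 0, "rx": 0, "ry": 0, "rz": 0}
  ]
}}

```text
time: 21.55
tool_pos: [449.2, 264.1, 143.6]
tcp_rot: [3.141, -0.183, 2.709]
contact_force: [-0.6, 0.1, -2.4]
grip_width: 29.4
finger_force: 30.0
```

Request:
{"api": "carry_out", "payload": {
  "plan": [
    {"tx": 0, "ty": 0, "tz": -1, "rx": 0, "ry": 0, "rz": 0},
    {"tx": 0, "ty": 0, "tz": -1, "rx": 0, "ry": 0, "rz": 0},
    {"tx": 0, "ty": 0, "tz": 0, "rx": 0, "ry": 0, "rz": 0},
    {"tx": 0, "ty": 0, "tz": 0, "rx": 0, "ry": 0, "rz": 0}
  ]
}}

```text
time: 21.95
tool_pos: [449.2, 264.1, 141.6]
tcp_rot: [3.141, -0.183, 2.709]
contact_force: [-0.1, 0.9, -2.0]
grip_width: 29.3
finger_force: 30.0
```

Request:
{"api": "carry_out", "payload": {
  "plan": [
    {"tx": 0, "ty": 0, "tz": -0.7, "rx": 0, "ry": 0, "rz": 0},
    {"tx": 0, "ty": 0, "tz": -0.7, "rx": 0, "ry": 0, "rz": 0},
    {"tx": 0, "ty": 0, "tz": 0, "rx": 0, "ry": 0, "rz": 0}
  ]
}}

```text
time: 22.25
tool_pos: [449.2, 264.0, 140.1]
tcp_rot: [3.141, -0.183, 2.709]
contact_force: [-0.4, 0.4, -1.6]
grip_width: 29.8
finger_force: 30.0
```

Request:
{"api": "carry_out", "payload": {
  "plan": [
    {"tx": 0, "ty": 0, "tz": -0.7, "rx": 0, "ry": 0, "rz": 0},
    {"tx": 0, "ty": 0, "tz": -0.7, "rx": 0, "ry": 0, "rz": 0},
    {"tx": 0, "ty": 0, "tz": 0, "rx": 0, "ry": 0, "rz": 0}
  ]
}}

```text
time: 22.55
tool_pos: [449.1, 264.0, 138.7]
tcp_rot: [3.141, -0.183, 2.709]
contact_force: [0.1, 0.1, -2.7]
grip_width: 29.4
finger_force: 30.0
```

Request:
{"api": "carry_out", "payload": {
  "plan": [
    {"tx": 0, "ty": 0, "tz": -0.7, "rx": 0, "ry": 0, "rz": 0},
    {"tx": 0, "ty": 0, "tz": -0.7, "rx": 0, "ry": 0, "rz": 0},
    {"tx": 0, "ty": 0, "tz": 0, "rx": 0, "ry": 0, "rz": 0}
  ]
}}

```text
time: 22.85
tool_pos: [449.1, 264.0, 137.3]
tcp_rot: [3.141, -0.183, 2.709]
contact_force: [-1.0, 0.7, -1.4]
grip_width: 29.6
finger_force: 30.0
```

Request:
{"api": "carry_out", "payload": {
  "plan": [
    {"tx": 0, "ty": 0, "tz": -0.7, "rx": 0, "ry": 0, "rz": 0},
    {"tx": 0, "ty": 0, "tz": 0, "rx": 0, "ry": 0, "rz": 0}
  ]
}}

```text
time: 23.05
tool_pos: [449.2, 264.1, 136.7]
tcp_rot: [3.141, -0.183, 2.709]
contact_force: [-0.2, -0.6, -2.5]
grip_width: 29.4
finger_force: 30.0
```

Request:
{"api": "carry_out", "payload": {
  "plan": [
    {"tx": 0, "ty": 0, "tz": -0.7, "rx": 0, "ry": 0, "rz": 0},
    {"tx": 0, "ty": 0, "tz": -0.7, "rx": 0, "ry": 0, "rz": 0},
    {"tx": 0, "ty": 0, "tz": 0, "rx": 0, "ry": 0, "rz": 0}
  ]
}}

```text
time: 23.35
tool_pos: [449.3, 264.1, 135.9]
tcp_rot: [3.141, -0.183, 2.709]
contact_force: [-1.3, -0.5, 3.7]
grip_width: 29.4
finger_force: 30.0
```

Request:
{"api": "carry_out", "payload": {
  "plan": [
    {"tx": 0, "ty": 0, "tz": -0.7, "rx": 0, "ry": 0, "rz": 0},
    {"tx": 0, "ty": 0, "tz": 0, "rx": 0, "ry": 0, "rz": 0}
  ]
}}

```text
time: 23.55
tool_pos: [449.3, 264.1, 135.7]
tcp_rot: [3.14, -0.182, 2.71]
contact_force: [-1.3, -1.0, 8.9]
grip_width: 29.5
finger_force: 30.0
```

The force rose from -2.5 to +9 N at TCP z = 135.7, so the lid is resting on the seal. I release and back out along the tool axis, then look.

Request:
{"api": "carry_out", "payload": {
  "plan": [
    {"tx": 0, "ty": 0, "tz": 0, "rx": 0, "ry": 0, "rz": 0},
    {"tx": 0, "ty": 0, "tz": 0, "rx": 0, "ry": 0, "rz": 0},
    {"tx": 0, "ty": 0, "tz": 0, "rx": 0, "ry": 0, "rz": 0},
    {"tx": 0, "ty": 0, "tz": 0, "rx": 0, "ry": 0, "rz": 0},
    {"tx": 1.7, "ty": -0.7, "tz": 10, "rx": 0, "ry": 0, "rz": 0},
    {"tx": 3.4, "ty": -1.5, "tz": 20, "rx": 0, "ry": 0, "rz": 0},
    {"tx": 5, "ty": -2.2, "tz": 30, "rx": 0, "ry": 0, "rz": 0},
    {"tx": 10, "ty": -4.4, "tz": 40, "rx": -0.038, "ry": -0.082, "rz": 0},
    {"tx": 35, "ty": -15, "tz": 20, "rx": -0.038, "ry": -0.082, "rz": 0},
    {"tx": 35, "ty": -15, "tz": 0, "rx": 0, "ry": 0, "rz": 0},
    {"tx": 0, "ty": 0, "tz": 0, "rx": 0, "ry": 0, "rz": 0},
    {"tx": 0, "ty": 0, "tz": 0, "rx": 0, "ry": 0, "rz": 0}
  ],
  "gripper": 0
}}

```text
time: 24.75
tool_pos: [539.3, 224.7, 254.1]
tcp_rot: [-3.141, -0.004, 2.708]
contact_force: [0.3, 0.1, -0.3]
grip_width: 91.7
finger_force: 0.0
```

Run:
```python
from lid import *
from scipy.optimize import least_squares
o=bot.get_obs(); print(o["tool_pos"],o["tcp_rot"],o["contact_force"],o["grip_width"])
m=bot.camera_model("wrist"); im=bot.capture("wrist"); cv2.imwrite("pics/set_w.png",im[:,:,::-1])
print("pred knob top",proj(m,(455,262,168)),"base",proj(m,(455,262,131)))
g=cv2.cvtColor(im,cv2.COLOR_RGB2GRAY); k=(g<45).astype(np.uint8); k[232:]=0
N,l,s,c=cv2.connectedComponentsWithStats(k)
for i in range(1,N):
    if s[i,4]>150: print(s[i],c[i],onz(m,*c[i],150)[:2])
e=cv2.Canny(cv2.GaussianBlur(g,(3,3),0),30,80); e[232:]=0; v,u=np.nonzero(e)
P=np.array([onz(m,a,b,131)[:2] for a,b in zip(u,v)]); r=np.hypot(*(P-[455,262]).T); s=(r>77)&(r<93)
f=least_squares(lambda p:np.hypot(*(P[s]-p[:2]).T)-p[2],[455,262,85],loss="soft_l1"); print("flange",s.sum(),f.x)
```

```text
[539.254 224.737 254.093] [-3.141 -0.004  2.708] [ 0.318  0.084 -0.29 ] 91.68636630370402
pred knob top [314.13   71.539] base [314.566  75.857]
[ 294   51   41   45 1471] [313.973  72.935] [454.373 261.995]
[560 200  80  32 190] [603.526 214.5  ] [642.126 421.977]
flange 808 [456.499 261.329  84.991]
```

The knob is at pixel (314,73), which is (454.4,262). The flange fits a circle of exactly 85 mm centred on the canister, so the lid sits true. I close the gripper and press.

Request:
{"api": "carry_out", "payload": {
  "plan": [
    {"tx": -28, "ty": 12.4, "tz": 0, "rx": 0, "ry": 0, "rz": 0},
    {"tx": -28, "ty": 12.4, "tz": 0, "rx": 0, "ry": 0, "rz": 0},
    {"tx": -28, "ty": 12.4, "tz": 0, "rx": 0, "ry": 0, "rz": 0},
    {"tx": 0, "ty": 0, "tz": 0, "rx": 0, "ry": 0, "rz": 0},
    {"tx": 0, "ty": 0, "tz": 0, "rx": 0, "ry": 0, "rz": 0},
    {"tx": 0, "ty": 0, "tz": 0, "rx": 0, "ry": 0, "rz": 0},
    {"tx": 0, "ty": 0, "tz": 0, "rx": 0, "ry": 0, "rz": 0},
    {"tx": 0, "ty": 0, "tz": -25, "rx": 0, "ry": 0, "rz": 0},
    {"tx": 0, "ty": 0, "tz": -25, "rx": 0, "ry": 0, "rz": 0},
    {"tx": 0, "ty": 0, "tz": -15, "rx": 0, "ry": 0, "rz": 0},
    {"tx": 0, "ty": 0, "tz": -8, "rx": 0, "ry": 0, "rz": 0},
    {"tx": 0, "ty": 0, "tz": 0, "rx": 0, "ry": 0, "rz": 0}
  ],
  "gripper": 1
}}

```text
time: 26.0
tool_pos: [455.3, 262.0, 180.6]
tcp_rot: [-3.14, -0.004, 2.709]
contact_force: [0.3, 0.2, 0.5]
grip_width: 2.0
finger_force: 0.0
```

Request:
{"api": "carry_out", "payload": {
  "plan": [
    {"tx": 0, "ty": 0, "tz": -2, "rx": 0, "ry": 0, "rz": 0},
    {"tx": 0, "ty": 0, "tz": -2, "rx": 0, "ry": 0, "rz": 0},
    {"tx": 0, "ty": 0, "tz": -2, "rx": 0, "ry": 0, "rz": 0},
    {"tx": 0, "ty": 0, "tz": -2, "rx": 0, "ry": 0, "rz": 0},
    {"tx": 0, "ty": 0, "tz": -2, "rx": 0, "ry": 0, "rz": 0},
    {"tx": 0, "ty": 0, "tz": 0, "rx": 0, "ry": 0, "rz": 0}
  ]
}}

```text
time: 26.6
tool_pos: [455.3, 262.5, 171.7]
tcp_rot: [3.141, -0.002, 2.709]
contact_force: [0.7, -0.4, -0.3]
grip_width: 0.5
finger_force: 0.0
```

Request:
{"api": "carry_out", "payload": {
  "plan": [
    {"tx": 0, "ty": 0, "tz": -1, "rx": 0, "ry": 0, "rz": 0},
    {"tx": 0, "ty": 0, "tz": -1, "rx": 0, "ry": 0, "rz": 0},
    {"tx": 0, "ty": 0, "tz": -1, "rx": 0, "ry": 0, "rz": 0},
    {"tx": 0, "ty": 0, "tz": -1, "rx": 0, "ry": 0, "rz": 0},
    {"tx": 0, "ty": 0, "tz": 0, "rx": 0, "ry": 0, "rz": 0},
    {"tx": 0, "ty": 0, "tz": 0, "rx": 0, "ry": 0, "rz": 0}
  ]
}}

```text
time: 27.2
tool_pos: [455.4, 262.5, 169.0]
tcp_rot: [3.14, -0.001, 2.709]
contact_force: [-3.7, -1.7, 9.5]
grip_width: 0.2
finger_force: 5.0
```

Request:
{"api": "carry_out", "payload": {
  "plan": [
    {"tx": 0, "ty": 0, "tz": -1, "rx": 0, "ry": 0, "rz": 0},
    {"tx": 0, "ty": 0, "tz": -1, "rx": 0, "ry": 0, "rz": 0},
    {"tx": 0, "ty": 0, "tz": -1, "rx": 0, "ry": 0, "rz": 0},
    {"tx": 0, "ty": 0, "tz": 0, "rx": 0, "ry": 0, "rz": 0}
  ]
}}

```text
time: 27.6
tool_pos: [455.4, 262.5, 166.0]
tcp_rot: [3.14, -0.001, 2.709]
contact_force: [-3.3, -1.2, 10.3]
grip_width: 0.3
finger_force: 5.1
```

Request:
{"api": "carry_out", "payload": {
  "plan": [
    {"tx": 0, "ty": 0, "tz": -1, "rx": 0, "ry": 0, "rz": 0},
    {"tx": 0, "ty": 0, "tz": -1, "rx": 0, "ry": 0, "rz": 0},
    {"tx": 0, "ty": 0, "tz": -0.5, "rx": 0, "ry": 0, "rz": 0},
    {"tx": 0, "ty": 0, "tz": 0, "rx": 0, "ry": 0, "rz": 0}
  ]
}}

```text
time: 28.0
tool_pos: [455.4, 262.5, 164.2]
tcp_rot: [3.14, -0.001, 2.709]
contact_force: [-4.9, -2.4, 15.2]
grip_width: 0.0
finger_force: 7.6
```

Request:
{"api": "carry_out", "payload": {
  "plan": [
    {"tx": 0, "ty": 0, "tz": -0.5, "rx": 0, "ry": 0, "rz": 0},
    {"tx": 0, "ty": 0, "tz": -0.5, "rx": 0, "ry": 0, "rz": 0},
    {"tx": 0, "ty": 0, "tz": 0, "rx": 0, "ry": 0, "rz": 0}
  ]
}}

```text
time: 28.3
tool_pos: [455.4, 262.5, 164.1]
tcp_rot: [3.14, -0.0, 2.71]
contact_force: [-6.7, -2.7, 22.2]
grip_width: 0.6
finger_force: 11.1
```

Request:
{"api": "carry_out", "payload": {
  "plan": [
    {"tx": 0, "ty": 0, "tz": -0.6, "rx": 0, "ry": 0, "rz": 0},
    {"tx": 0, "ty": 0, "tz": -0.6, "rx": 0, "ry": 0, "rz": 0},
    {"tx": 0, "ty": 0, "tz": 0, "rx": 0, "ry": 0, "rz": 0},
    {"tx": 0, "ty": 0, "tz": 0, "rx": 0, "ry": 0, "rz": 0}
  ]
}}

```text
time: 28.7
tool_pos: [455.4, 262.5, 164.1]
tcp_rot: [3.139, 0.0, 2.71]
contact_force: [-9.9, -3.5, 31.5]
grip_width: 0.2
finger_force: 15.1
```

Request:
{"api": "carry_out", "payload": {
  "plan": [
    {"tx": 0, "ty": 0, "tz": 2, "rx": 0, "ry": 0, "rz": 0},
    {"tx": 0, "ty": 0, "tz": 5, "rx": 0, "ry": 0, "rz": 0},
    {"tx": 0, "ty": 0, "tz": 20, "rx": 0, "ry": 0, "rz": 0},
    {"tx": 0, "ty": 0, "tz": 40, "rx": 0, "ry": 0, "rz": 0},
    {"tx": 28, "ty": -12.4, "tz": 25, "rx": 0, "ry": 0, "rz": 0},
    {"tx": 28, "ty": -12.4, "tz": 0, "rx": 0, "ry": 0, "rz": 0},
    {"tx": 28, "ty": -12.4, "tz": 0, "rx": 0, "ry": 0, "rz": 0},
    {"tx": 0, "ty": 0, "tz": 0, "rx": 0, "ry": 0, "rz": 0},
    {"tx": 0, "ty": 0, "tz": 0, "rx": 0, "ry": 0, "rz": 0}
  ]
}}

```text
time: 29.6
tool_pos: [539.2, 225.0, 251.1]
tcp_rot: [-3.141, -0.004, 2.708]
contact_force: [-1.1, -0.6, 0.7]
grip_width: 0.3
finger_force: 0.0
```

Run:
```python
from lid import *
from scipy.optimize import least_squares
o=bot.get_obs(); print(o["time"],o["tool_pos"],o["contact_force"])
m=bot.camera_model("wrist"); im=bot.capture("wrist"); cv2.imwrite("pics/end_w.png",im[:,:,::-1])
g=cv2.cvtColor(im,cv2.COLOR_RGB2GRAY); k=(g<45).astype(np.uint8); k[232:]=0
N,l,s,c=cv2.connectedComponentsWithStats(k)
for i in range(1,N):
    if s[i,4]>150: print(s[i],c[i],onz(m,*c[i],145)[:2])
e=cv2.Canny(cv2.GaussianBlur(g,(3,3),0),30,80); e[232:]=0; v,u=np.nonzero(e)
P=np.array([onz(m,a,b,126)[:2] for a,b in zip(u,v)]); r=np.hypot(*(P-[455,262]).T); s=(r>77)&(r<93)
f=least_squares(lambda p:np.hypot(*(P[s]-p[:2]).T)-p[2],[455,262,85],loss="soft_l1"); print("flange",s.sum(),f.x)
```

```text
29.6 [539.185 224.99  251.141] [-1.141 -0.559  0.674]
flange 870 [456.602 261.293  84.377]
```

Run:
```python
from lid import *
m=bot.camera_model("wrist"); a=cv2.imread("pics/set_w.png",0); b=cv2.imread("pics/end_w.png",0); p=proj(m,(454.5,262,145)).astype(int); print(p)
for g in (a,b):
    print(g[p[1]-40:p[1]+41:8,p[0]-40:p[0]+41:8]); 
    k=(g<75).astype(np.uint8);k[232:]=0
    N,l,s,c=cv2.connectedComponentsWithStats(k); print([(s[i].tolist(),c[i].round(1).tolist()) for i in range(1,N) if s[i,4]>150])
```

```text
[313  74]
[[125 125 125 126 169 176 175 175 175 174 121]
 [132 131 131 181 184 183 182 181 180 178 129]
 [128 128 160 182 152  51 132 180 179 178 175]
 [126 171 181  63  42  41  39  36 177 177 176]
 [176 181 181  41  43  41  41  39 140 178 176]
 [182 183 183  42  41  43  42  39 124 181 180]
 [181 182 182  39  41  40  41  40 135 179 178]
 [183 183 184 164  41  41  41  69 180 181 180]
 [181 181 181 181 181 152 178 180 180 179 178]
 [182 183 183 183 183 183 183 182 182 181 180]
 [164 180 180 181 181 181 180 179 180 179 178]]
[([293, 50, 43, 47, 1589], [314.0, 72.9]), ([341, 104, 83, 82, 291], [391.5, 150.7]), ([557, 198, 83, 34, 1225], [608.4, 218.9])]
[[142 142 143 142 142 195 194 193 193 192 136]
 [147 146 146 146 200 200 198 197 196 195 140]
 [143 144 146 200 196 130 193 197 196 195 192]
 [140 147 196 118  49  48  48  90 194 192 192]
 [163 199 199  50  48  48  47  46 195 195 194]
 [200 200 200  50  49  51  47  46 142 198 197]
 [198 199 199  49  49  47  47  46 147 197 195]
 [200 201 201 174  49  47  48  76 192 197 197]
 [198 198 198 198 198 156 191 197 196 197 195]
 [199 200 200 200 200 200 201 200 199 199 198]
 [143 197 198 198 198 197 197 196 197 196 195]]
[([293, 51, 42, 46, 1497], [313.7, 73.7]), ([364, 106, 58, 70, 164], [397.8, 143.9]), ([562, 200, 78, 32, 1096], [610.3, 219.7])]
```

The threshold missed the knob because the exposure was brighter. The knob is still upright and centred at (313.7,73.7), and the lid is home, so I hand in.

```bash
python3 -c "
from plant import bot
print(bot.close_job())"
```

```text
the job is handed in; nothing more can be done
None
```

Job handed in at about 30 s of the allowed 72: both cups are nested in the canister, and the round lid is set on and pressed until it stopped at the fully-home height (knob top 164 mm, 31 N on the last push).

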